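Load the watch pressure tester, latch its covers and crank it up to pressure

ROBOT

A 6-joint arm with a two-finger parallel gripper is mounted at the origin on the work surface. World frame = base frame: x ahead of the robot, y to its left, z up, the work surface at z = 0. Lengths are in mm, angles in rad, forces in N, time in s.
With the tool pointing down it reaches from about 375 to 925 mm from the base axis. Payload 5.7 kg.
Tool frame: the origin (TCP) lies at the very end of the fingers, on their centre line; the grasp point (between the pads) lies 19 mm behind it; z points along the fingers, x is the direction in which the jaws open and shut, and the axes are right-handed (so a half turn about z gives the same grasp; the last joint's range is limited). The gripper opens to 85 mm and grips with 20 to 120 N. Pads are 22 mm wide; open, the fingers measure 114 mm over their backs; the gripper's body (76 mm by 85 mm) begins 54 mm behind the grasp point. The pads swing forward as they close: fully open they stand 13 mm farther back than shut.
Start: joints at [-1.368, 0.359, 1.51, -0, 1.272, -0.115], TCP at [187.471, -569.928, 231.267] pointing down, gripper open.
Joint ranges: [-2.97, 2.97], [-1.01, 2.36], [0.21, 2.38], [-0.96, 4.11], [0.2, 2.71], [-2.98, 2.98]. Speed limits (rad/s): [2.39, 2.39, 3.14, 3.14, 3.14, 3.14].

INTERFACE

Orientations are given as a unit quaternion [w, x, y, z].
In Python, from rig import ctrl, get_image, recognise, pinpoint gives the robot as it stands.
- The arm moves only by the shell command python3 -m pendant 'ROWS' [OPENING] [FORCE]. ROWS is JSON, a list of rows, each a list of 4 numbers: the shift along the tool's x, y, z in cm, then the turn about the tool's z in rad. In form: [[x, y, z, roll], ...]. A call has 1 to 20 rows; each row is the pose to reach, as a shift and turn from the pose commanded when the call began, along the tool's axes at that moment; what a row does not reach only later rows make up. A row lasts 1/12 s, in which the tool goes at most 41.7 mm and 7.16 degrees, less where a joint would pass 70% of its speed; a pose out of reach is approached as far as the arm can. A call with a gripper value outside its range is refused whole. OPENING is the finger opening in cm, from 0 to 8.54, set as the call begins (- or left out, the last holds). The fingers move at their own pace and stop on an object; FORCE is the grip in N (left out, the last holds). Time passes only in rows, so rows that repeat a pose let the fingers close. It gives the time, the measured TCP pose, the force and the opening at its end, in the units of the state.
- ctrl.read_state(): the state, without advancing time (a new reading comes with each control period).
- get_image(name): name is "side" or "top" or "wrist"; returns a dict with "pixels" (420x560x3 uint8, red, green, blue), "fov_y" (degrees; the focal length in pixels is half the picture's height over the tangent of half this angle, whatever the lens; pixels are square), "cx", "cy" (the principal point, pixels), "R" (3x3) and "t" (3): a world point X has camera coordinates R X + t. Camera axes: x right, y down, z forward; pixel columns grow to the right and rows downward; lengths in mm; the calibration is good to about 2 mm. The wrist camera is an equidistant fisheye: a pixel r from the principal point sees the ray r / f radians off the axis. A picture is of the moment at which its call begins. There is no depth.
- ctrl.sign_off(): hands the job in, once; it reports no verdict.
Trained networks look in a picture, given as the dict that the camera call returned (one of the last four; its "shot" number tells which), for a name from the list of things; names that differ only in an ending like _2 or _b are one class to them, and where a whole thing is asked for, a point or a joint stands for the part that bears it (a point fixed in the world has none). Each returns a list of dicts, best first, with "score" (0 to 1); they miss things now and then, are a little off and sometimes report something else, mostly with a low value. They report only what shows in the picture. A call takes as long as a camera call. They do not tell look-alikes from the thing itself.
- recognise(picture, thing): "at" ([x, y, z] in mm, in world coordinates, good to about 4 mm: the middle of the surface that is visible of it).
- pinpoint(picture, thing): "at" ([x, y, z] in mm, in world coordinates, good to about 4 mm: a listed point, or the origin of a listed thing).
The state is a dict: "time": time; "joints": joint angles; "qd": joint speeds; "effort": joint torques, N m; "tool_pos": TCP position; "tcp_rot": TCP orientation; "wrist_force": force on the tool from outside, world axes, zero at the start; "wrist_torque": the same for the moment, N m; "gripper_width": finger opening in mm.
Only numpy, scipy, OpenCV 4.12 (cv2) and the standard library are available. Lean on these libraries where they do the work, as an engineer would, in place of code of your own. Each camera call takes 0.05 s, during which the arm holds its last target. There are 200 camera calls.

TASK

Stand all the watches from the bench upright on the floor of the pressure tester's two wells (three carriers fit side by side in a well), then press both clear covers down until their catches hold them shut. When both are shut, turn the pump's flywheel clockwise by its crank handle until you feel the compression peak, stop just past it and let go, so that the gauge pointer stays in the green. Leave the bottle, the tins and the wooden box where they are.

Things in the scene. Friction and masses are not known exactly. Their poses are not given: they have to be found in the camera images.
- watch0: watch head (steel case, black dial) upright on a yellow carrier, one rigid piece, about 0.15 kg; may be absent.Origin: underside centre, z up. Slab 60 (x) x 46 (y) x 14 mm high; on it the round case, 42 mm diameter, 13 mm thick, flat faces along +-x, dial on -x; case centre 34, top 55 mm above underside. Grip the case across its flat faces (along x) from above, fingertips above the slab.
- watch1: watch head (brass case, white dial) upright on a yellow carrier, one rigid piece, about 0.15 kg; may be absent.Origin: underside centre, z up. Slab 60 (x) x 46 (y) x 14 mm high; on it the round case, 42 mm diameter, 13 mm thick, flat faces along +-x, dial on -x; case centre 34, top 55 mm above underside. Grip the case across its flat faces (along x) from above, fingertips above the slab.
- watch2: watch head (steel case, blue dial) upright on a yellow carrier, one rigid piece, about 0.15 kg; may be absent.Origin: underside centre, z up. Slab 60 (x) x 46 (y) x 14 mm high; on it the round case, 42 mm diameter, 13 mm thick, flat faces along +-x, dial on -x; case centre 34, top 55 mm above underside. Grip the case across its flat faces (along x) from above, fingertips above the slab.
- watch3: watch head (dark steel case, white dial) upright on a yellow carrier, one rigid piece, about 0.15 kg; may be absent.Origin: underside centre, z up. Slab 60 (x) x 46 (y) x 14 mm high; on it the round case, 42 mm diameter, 13 mm thick, flat faces along +-x, dial on -x; case centre 34, top 55 mm above underside. Grip the case across its flat faces (along x) from above, fingertips above the slab.
- watch4: watch head (copper case, green dial) upright on a yellow carrier, one rigid piece, about 0.15 kg; may be absent.Origin: underside centre, z up. Slab 60 (x) x 46 (y) x 14 mm high; on it the round case, 42 mm diameter, 13 mm thick, flat faces along +-x, dial on -x; case centre 34, top 55 mm above underside. Grip the case across its flat faces (along x) from above, fingertips above the slab.
- watch5: watch head (aluminium case, red dial) upright on a yellow carrier, one rigid piece, about 0.15 kg; may be absent.Origin: underside centre, z up. Slab 60 (x) x 46 (y) x 14 mm high; on it the round case, 42 mm diameter, 13 mm thick, flat faces along +-x, dial on -x; case centre 34, top 55 mm above underside. Grip the case across its flat faces (along x) from above, fingertips above the slab.
- tester: blue fixed open box 121 (x) x 368 (y) x 80 mm high, origin at underside centre, z up. Walls 8, floor 10 mm; a 16 mm partition at y = 0 makes two wells, each 105 (x) x 168 (y) inside, 70 deep, for three carriers side by side in y (at its centre and 54 mm either side; carrier x along tester x, either way round). Covers hinge on the +x rim; a steel catch bracket, 94 mm high, on each y end.
- well_l (a point): centre of the inner floor of the well on the tester's +y side; axes as the tester's
- well_r (a point): centre of the inner floor of the well on the tester's -y side; axes as the tester's
- cover_l (a joint): angle of the clear, orange-framed cover over the +y well: 0 shut on the rim, 1.65 rad wide open (standing up), held there by its lift spring at the start. Pushed 105 mm from the hinge it resists with 1 to 3 N, at 0.12 to 0.06 rad its ball catch needs about 10 N, then it snaps and holds shut (below 0.03). If not caught it springs open.
- cover_l_hinge (a point): middle of that cover's hinge line, at rim height (80 mm), 65 mm towards +x from the tester's centre; turns with the cover: x from free edge to hinge, y along the hinge, z out of the outer face. The cover is a panel 129 mm long (along -x from the hinge), 174 wide, 6 thick (z 0 to 6).
- cover_l_press (a point): good place to push that cover: on its outer face, 105 mm from the hinge line, mid-width (24 mm from the free edge); same axes as the hinge point
- cover_r (a joint): angle of the clear, orange-framed cover over the -y well: 0 shut on the rim, 1.65 rad wide open (standing up), held there by its lift spring at the start. Pushed 105 mm from the hinge it resists with 1 to 3 N, at 0.12 to 0.06 rad its ball catch needs about 10 N, then it snaps and holds shut (below 0.03). If not caught it springs open.
- cover_r_hinge (a point): middle of that cover's hinge line, at rim height (80 mm), 65 mm towards +x from the tester's centre; turns with the cover: x from free edge to hinge, y along the hinge, z out of the outer face. The cover is a panel 129 mm long (along -x from the hinge), 174 wide, 6 thick (z 0 to 6).
- cover_r_press (a point): good place to push that cover: on its outer face, 105 mm from the hinge line, mid-width (24 mm from the free edge); same axes as the hinge point
- flywheel (a joint): flywheel angle, rad, + is clockwise from above, range -0.4 to 5.6. Starts at 0 to 0.4, almost free. Then the handle's resistance builds over 0.8 rad to 7-10 N (drives back if let go), peak at 1.65 to 2.75, new each time; then it drops and pulls on. 0.1 to 0.3 past the peak it stays when let go; a smaller hump at 0.4 past, then pressure is dumped; can be turned back.
- crank (a point): grip point of the red crank handle, an upright round sleeve (26 mm diameter, 62 mm tall, free to spin on its pin) standing on the flywheel 62 mm from its axis; the point is on the handle's axis, 130 mm above the bench; handle top 150 mm, bottom 88 mm
- pump_axis (a point): centre of the flywheel's upper face, 84 mm above the bench. Horizontal dark steel flywheel, 160 mm diameter, 18 thick, vertical axis, on a green drum fixed to the bench; a gauge block, 72 mm wide, 69 high, stands 95 to 170 mm from the axis, on the far side from the robot
- gauge (a joint): black pointer of the round, face-up gauge beside the flywheel, rad: about 0 = no pressure, about 1.9 to 2 at the peak, about 1.5 on the later hump; green zone 0.7 to 1.3 (it rests at about 1.0 just past the peak)
- solvent: bystander: clear bottle with white cap, 60 mm diameter, 130 mm tall, origin under its centre
- tin_a: bystander: brass parts tin, 64 mm diameter, 45 mm tall, origin under its centre
- tin_b: bystander: steel parts tin, 60 mm diameter, 40 mm tall, origin under its centre
- case_box: bystander: dark wooden box 100 x 160 x 50 mm, origin under its centre
Not all that is in view belongs to the job. Leave any pink or turquoise look-alike of the watch3 alone.

How it is judged (in metres and radians):
On the way, in this order (a step that is already met when the one before it is completed fails the run):
1. all watches stand upright in the wells, with both covers still to be shut (x of watch0 in the frame of tester between -0.035 and 0.035 m and y of watch0 in the frame of tester between -0.165 and 0.165 m and z of watch0 in the frame of tester between 0.004 and 0.018 m and angle between each of watch0, watch1, watch2, watch3, watch4, watch5's own z axis and vertical below 0.15 rad and x of watch1 in the frame of tester between -0.035 and 0.035 m and y of watch1 in the frame of tester between -0.165 and 0.165 m and z of watch1 in the frame of tester between 0.004 and 0.018 m and x of watch2 in the frame of tester between -0.035 and 0.035 m and y of watch2 in the frame of tester between -0.165 and 0.165 m and z of watch2 in the frame of tester between 0.004 and 0.018 m and x of watch3 in the frame of tester between -0.035 and 0.035 m and y of watch3 in the frame of tester between -0.165 and 0.165 m and z of watch3 in the frame of tester between 0.004 and 0.018 m and x of watch4 in the frame of tester between -0.035 and 0.035 m and y of watch4 in the frame of tester between -0.165 and 0.165 m and z of watch4 in the frame of tester between 0.004 and 0.018 m and x of watch5 in the frame of tester between -0.035 and 0.035 m and y of watch5 in the frame of tester between -0.165 and 0.165 m and z of watch5 in the frame of tester between 0.004 and 0.018 m), for 0.2 s.
2. both covers are caught shut (value of joint each of cover_l, cover_r below 0.035 rad), for 0.3 s.
3. the flywheel is turned up to its compression peak with the covers shut (all of step 2 and value of joint gauge above 1.6 rad), for 0.02 s.
At the end, for the whole second after the job is handed in: every watch present stands upright (within 0.15 rad) on the floor of a well, both covers are caught shut (below 0.035 rad), and the flywheel rests just past its compression peak with the gauge pointer in the green (0.7 to 1.3), let go (all of step 1 and all of step 2 and value of joint gauge between 0.7 and 1.3 rad and velocity of joint flywheel between -0.1 and 0.1 rad/s); the robot touches nothing.
It fails at once if a bystander (solvent) is pushed more than 25 mm (distance of solvent from where it was at the start of the episode above 0.025 m).
It fails at once if a bystander (tin_a) is pushed more than 25 mm (distance of tin_a from where it was at the start of the episode above 0.025 m).
It fails at once if a bystander (tin_b) is pushed more than 25 mm (distance of tin_b from where it was at the start of the episode above 0.025 m).
It fails at once if a bystander (case_box) is pushed more than 25 mm (distance of case_box from where it was at the start of the episode above 0.025 m).
Of watch0, watch1, watch2, watch3, watch4, watch5 only 4 to 6 are there at a start; the rules pass over those that are not, and their reading is None.
At some moment in a run one of watch0, watch1, watch2, watch3, watch4, watch5 may be knocked a few centimetres aside while the robot is not near it.
It also fails if it takes over 210 s, if anything falls off the work surface, if the arm or the gripper's body presses on something with over 40 N, if the wrist force passes 120 N, or if a joint passes its speed limit or range.

## Working session

There is one attempt and no reset: what is moved stays moved. The work goes in short steps, Python scripts to look and compute and a shell command to move; the robot and the scene stay as the last step left them, time stands still between calls to the robot, and variables do not carry over. Pictures are saved under pics/ and viewed, about 12 in all and at most 16, crops included, and the job is handed in when it is done.

```bash
ls; mkdir -p pics
cat > h.py <<'E'
from rig import ctrl,get_image,recognise,pinpoint
import numpy as np,cv2
def save(im,n,crop=None,s=1):
    p=im["pixels"][:,:,::-1]
    if crop: p=p[crop[1]:crop[3],crop[0]:crop[2]]
    cv2.imwrite(f"pics/{n}.png",cv2.resize(p,None,fx=s,fy=s,interpolation=cv2.INTER_CUBIC))
def proj(im,X):
    f=210/np.tan(np.radians(im["fov_y"]/2)); c=np.array(im["R"])@np.array(X,float)+np.array(im["t"])
    return f*c[0]/c[2]+im["cx"],f*c[1]/c[2]+im["cy"]
def ray(im,u,v,z):
    f=210/np.tan(np.radians(im["fov_y"]/2)); R=np.array(im["R"]);t=np.array(im["t"])
    d=R.T@np.array([(u-im["cx"])/f,(v-im["cy"])/f,1]);o=-R.T@t
    return o+d*(z-o[2])/d[2]
def axes():
    from scipy.spatial.transform import Rotation as Ro
    s=ctrl.read_state();q=s["tcp_rot"]
    return np.array(s["tool_pos"]),Ro.from_quat([q[1],q[2],q[3],q[0]]).as_matrix(),s
E
python3 - <<'E'
from h import *
s=ctrl.read_state();print({k:np.round(v,3).tolist() for k,v in s.items()})
a=get_image("top");b=get_image("side")
save(a,"top0",s=1.4);save(b,"side0",s=1.4)
for n in ["watch0","watch3","tester","well_l","well_r","cover_l_hinge","cover_r_hinge","crank","pump_axis","solvent","tin_a","case_box"]:
  for nm,im in (("top",a),("side",b)):
    print(n,nm,[(np.round(r["at"]).astype(int).tolist(),round(r["score"],2)) for r in pinpoint(im,n)])
E
```

```text
pics
{'time': 0.0, 'joints': [-1.368, 0.36, 1.511, 0.0, 1.273, -0.115], 'qd': [-0.0, -0.002, 0.0, -0.001, 0.0, 0.0], 'effort': [0.0, -52.761, -27.862, -0.0, 0.013, -0.0], 'tool_pos': [187.356, -569.235, 230.409], 'tcp_rot': [-0.001, 0.81, -0.586, -0.001], 'wrist_force': [-0.203, 0.532, -0.473], 'wrist_torque': [-0.013, 0.009, -0.039], 'gripper_width': 85.322}
watch0 top [([440, -62, 1], 0.9), ([315, -135, 5], 0.82), ([429, -250, 2], 0.73), ([435, 156, 0], 0.67), ([446, 48, -1], 0.67), ([443, -148, 0], 0.64), ([594, -169, -5], 0.64), ([321, -252, 1], 0.58), ([342, 33, 0], 0.58), ([445, 285, 0], 0.54)]
watch0 side [([440, -146, 1], 0.89), ([319, -132, 4], 0.84), ([445, 48, -1], 0.83), ([445, -66, 2], 0.82), ([317, -251, 3], 0.82), ([424, -246, -2], 0.76), ([340, 33, -3], 0.68), ([432, 162, -1], 0.52), ([446, 290, -1], 0.52)]
watch3 top [([440, -62, 1], 0.9), ([315, -135, 5], 0.82), ([429, -250, 2], 0.73), ([435, 156, 0], 0.67), ([446, 48, -1], 0.67), ([443, -148, 0], 0.64), ([594, -169, -5], 0.64), ([321, -252, 1], 0.58), ([342, 33, 0], 0.58), ([445, 285, 0], 0.54)]
watch3 side [([440,
[... 777 characters left out ...]
[659, -260, 82], 0.76)]
cover_r_hinge side [([665, -260, 79], 0.78), ([444, -67, 1], 0.46)]
crank top [([543, 205, 129], 0.64)]
crank side [([537, 206, 128], 0.65)]
pump_axis top [([579, 160, 83], 0.71), ([661, -259, 81], 0.39)]
pump_axis side [([584, 155, 86], 0.97), ([432, 158, -3], 0.74), ([657, -76, 84], 0.61), ([410, -449, 4], 0.18)]
solvent top [([384, 460, 0], 0.87), ([434, 157, 4], 0.64)]
solvent side [([384, 458, 1], 0.81), ([592, -263, 14], 0.59)]
tin_a top [([744, -13, 0], 0.84), ([409, -448, 0], 0.82)]
tin_a side [([408, -447, 2], 0.92), ([742, -9, -4], 0.5)]
case_box top [([543, 522, -5], 0.74), ([588, -76, 9], 0.51)]
case_box side [([544, 524, -1], 0.72), ([433, 161, 0], 0.33)]
```

View pics/top0.png

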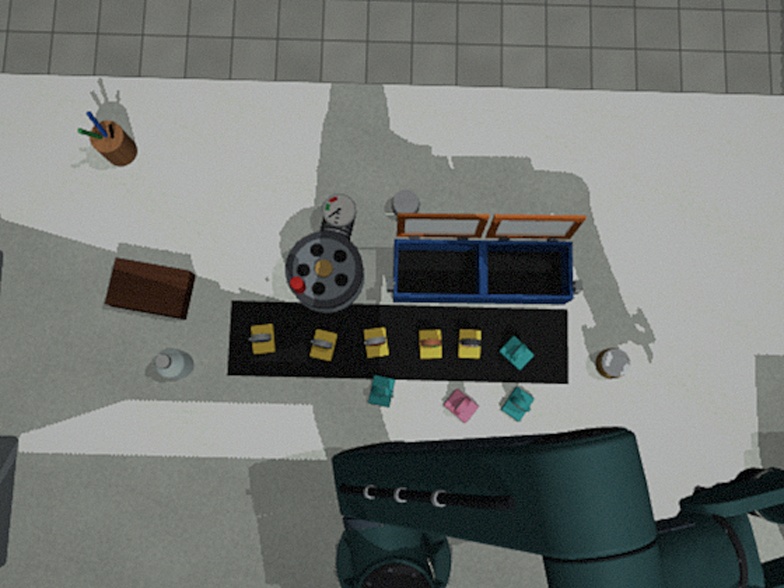

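View pics/side0.png

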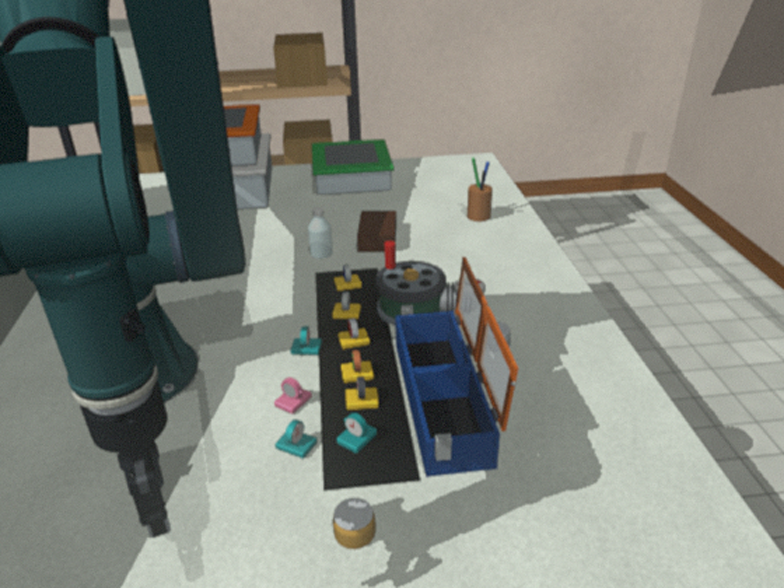

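Top view: x up, y left. There are five yellow-carrier watches on the mat. The turquoise (4) and pink (1) ones are look-alikes. Now the slab positions and orientations.

```bash
cat >> h.py <<'E'
def slabs(im,z=14):
    hsv=cv2.cvtColor(im["pixels"],cv2.COLOR_RGB2HSV)
    m=cv2.inRange(hsv,(20,120,70),(33,255,255)); m=cv2.morphologyEx(m,cv2.MORPH_CLOSE,np.ones((5,5)))
    out=[]
    for c in cv2.findContours(m,cv2.RETR_EXTERNAL,cv2.CHAIN_APPROX_NONE)[0]:
        if cv2.contourArea(c)<80: continue
        w=np.array([ray(im,u,v,z)[:2] for u,v in c[:,0]],np.float32)
        (c0,(a,b),g)=cv2.minAreaRect(w)
        if a<b: a,b,g=b,a,g+90
        g=(g+90)%180-90
        out.append((np.round(c0,1).tolist(),round(float(a)),round(float(b)),round(g,1)))
    return sorted(out,key=lambda t:-t[0][1])
E
python3 - <<'E'
from h import *
a=get_image("top")
for s in slabs(a): print(s)
print(axes()[1].round(3), np.degrees(np.arctan2(axes()[1][1,0],axes()[1][0,0])))
# tester rim edges: blue mask
hsv=cv2.cvtColor(a["pixels"],cv2.COLOR_RGB2HSV);m=cv2.inRange(hsv,(105,150,60),(125,255,255))
c=max(cv2.findContours(m,0,1)[0],key=cv2.contourArea)
w=np.array([ray(a,u,v,80)[:2] for u,v in c[:,0]],np.float32);print(cv2.minAreaRect(w))
E
```

```text
([444.4, 284.2], 61, 47, 7.6)
([599.1, 162.6], 32, 31, 64.8)
([435.0, 156.8], 61, 47, -11.9)
([443.6, 46.1], 62, 47, 9.1)
([442.3, -69.2], 61, 48, 5.6)
([445.0, -150.7], 62, 47, 0.5)
[[ 0.312 -0.95  -0.   ]
 [-0.95  -0.312  0.   ]
 [-0.    -0.    -1.   ]] -71.79154581498005
((588.3717651367188, -169.55616760253906), (128.76361083984375, 365.3076171875), 0.7884392738342285)
```

```bash
python3 -m pendant '[[-31.7,-37.5,6,-1.253],[-31.7,-37.5,6,-1.253],[-31.7,-37.5,6,-1.253],[-31.7,-37.5,6,-1.253],[-31.7,-37.5,6,-1.253],[-31.7,-37.5,6,-1.253],[-31.7,-37.5,6,-1.253],[-31.7,-37.5,6,-1.253],[-31.7,-37.5,6,-1.253],[-31.7,-37.5,6,-1.253],[-31.7,-37.5,6,-1.253],[-31.7,-37.5,6,-1.253],[-31.7,-37.5,6,-1.253],[-31.7,-37.5,6,-1.253],[-31.7,-37.5,6,-1.253],[-31.7,-37.5,6,-1.253]]' 5 40
python3 - <<'E'
from h import *
p,R,s=axes();print(p.round(1),R.round(3).tolist(),s["time"],s["joints"])
a=get_image("top");print(slabs(a))
w=get_image("wrist");save(w,"w1",s=1.2)
for t in ("tester","well_l","cover_l_hinge","crank"):
  print(t,[(np.round(r["at"]).tolist(),round(r["score"],2)) for r in pinpoint(w,t)])
E
```

```text
time: 2.68
tool_pos: [444.3, -152.6, 171.5]
tcp_rot: [0.0, 1.0, -0.001, 0.0]
wrist_force: [-0.3, 0.1, -0.2]
gripper_width: 50.2
[ 444.3 -152.6  171.5] [[1.0, -0.001, 0.0], [-0.001, -1.0, -0.0], [0.0, 0.0, -1.0]] 2.6833 [-4.77761573e-01  2.42609484e-01  1.85670503e+00 -3.89884992e-04
  1.04205700e+00 -4.76539130e-01]
[([444.5, 284.1], 61, 47, 7.5), ([598.1, 163.7], 34, 33, 2.2), ([434.6, 156.6], 62, 47, -11.9), ([443.0, 46.2], 61, 47, 9.7), ([442.6, -69.2], 62, 47, 4.8)]
tester [([590.0, -169.0, 4.0], 0.76)]
well_l [([594.0, -82.0, 13.0], 0.93), ([597.0, -262.0, 16.0], 0.59)]
cover_l_hinge [([655.0, -78.0, 82.0], 0.91)]
crank []
```

View pics/w1.png

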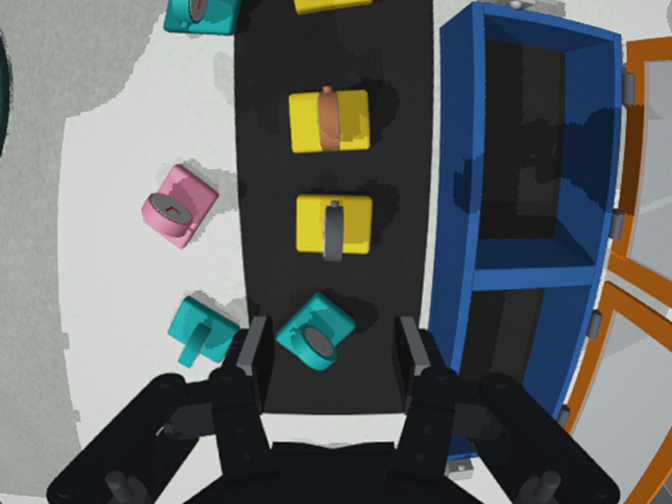

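```bash
cat >> h.py <<'E'
def wslabs(im,z=14):
    global ray
    old=ray
    def fray(im,u,v,z):
        f=210/np.tan(np.radians(im["fov_y"]/2)); R=np.array(im["R"]);t=np.array(im["t"])
        x,y=u-im["cx"],v-im["cy"];r=np.hypot(x,y)+1e-9;th=r/f
        d=R.T@np.array([x/r*np.sin(th),y/r*np.sin(th),np.cos(th)]);o=-R.T@t
        return o+d*(z-o[2])/d[2]
    ray=fray
    try: return slabs(im,z)
    finally: ray=old
E
python3 - <<'E'
from h import *
w=get_image("wrist");print(wslabs(w))
E
```

```text
[([444.9, 23.4], 60, 12, -0.1), ([460.5, -66.9], 46, 24, -87.6), ([423.6, -68.8], 47, 24, -86.8), ([445.2, -149.2], 61, 48, -1.7)]
```

```bash
python3 -m pendant '[[0.1,-0.3,4,0],[0.1,-0.3,8,0],[0.1,-0.3,12,0],[0.1,-0.3,14.9,0],[0.1,-0.3,14.9,0],[0.1,-0.3,14.9,0]]' 5 40
python3 -m pendant '[[0,0,0,0],[0,0,0,0],[0,0,0,0],[0,0,0,0],[0,0,-1,0],[0,0,-5,0],[0,0,-9,0],[0,0,-13,0],[0,0,-14,0],[0,0,-14,0]]' 0 40
python3 - <<'E'
from h import *
w=get_image("wrist");save(w,"w2",s=1.2);print(wslabs(w))
E
```

```text
time: 3.53
tool_pos: [444.4, -148.2, 21.4]
tcp_rot: [-0.001, 1.0, -0.0, -0.002]
wrist_force: [-0.0, -0.6, -0.9]
gripper_width: 50.3
time: 4.37
tool_pos: [448.6, -150.0, 167.1]
tcp_rot: [0.002, 1.0, 0.0, 0.005]
wrist_force: [-0.3, -0.1, -1.8]
gripper_width: 12.4
[([444.7, 23.5], 59, 12, -0.3), ([460.4, -66.8], 47, 24, -87.2), ([423.5, -68.7], 47, 24, -87.3), ([450.4, -226.1], 116, 95, -0.2)]
```

View pics/w2.png

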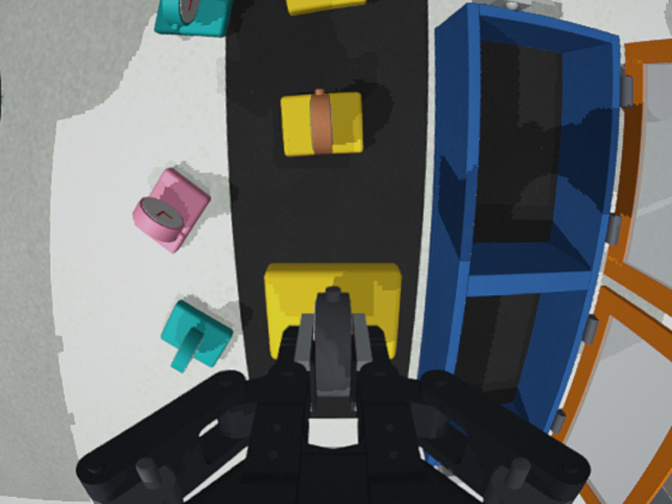

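```bash
python3 -m pendant '[[3,3,0,0],[6,6,0,0],[9,9,0,0],[12,12,0,0],[14.8,15.5,0,0],[14.8,15.5,0,0],[14.8,15.5,0,0],[14.8,15.5,0,0],[14.8,15.5,0,0]]'
python3 - <<'E'
from h import *
w=get_image("wrist")
for t in ("tester","well_l","watch0"):
  print(t,[(np.round(r["at"]).tolist(),round(r["score"],2)) for r in pinpoint(w,t)])
p,R,s=axes();print(p)
E
```

```text
time: 5.17
tool_pos: [591.6, -301.8, 160.6]
tcp_rot: [-0.001, 1.0, 0.0, -0.002]
wrist_force: [-0.9, 0.0, -0.8]
gripper_width: 12.3
tester [([591.0, -170.0, 1.0], 0.88)]
well_l [([595.0, -258.0, 12.0], 0.77)]
watch0 [([323.0, -254.0, 1.0], 0.85), ([318.0, -131.0, 1.0], 0.84), ([593.0, -301.0, 134.0], 0.68), ([428.0, -250.0, -3.0], 0.59), ([407.0, -449.0, -2.0], 0.54)]
[ 592.8506508  -302.49914012  162.35750523]
```

```bash
python3 -m pendant '[[0,0,4,0],[0,0,8,0],[0,0,11,0],[0,0,12.4,0],[0,0,12.8,0],[0,0,12.9,0],[0,0,12.9,0]]'
python3 -m pendant '[[0,0,0,0],[0,0,0,0],[0,0,0,0],[0,0,-2,0],[0,0,-6,0],[0,0,-10,0],[0,0,-14,0],[0,0,-14,0]]' 4
python3 - <<'E'
from h import *
w=get_image("wrist");save(w,"w3",s=1.2)
a=get_image("top");print(slabs(a)); print(slabs(a,24)[-1])
E
```

```text
time: 5.95
tool_pos: [593.4, -303.0, 33.6]
tcp_rot: [-0.0, 1.0, 0.0, -0.0]
wrist_force: [0.2, 0.7, -1.0]
gripper_width: 12.3
time: 6.62
tool_pos: [598.5, -306.6, 182.9]
tcp_rot: [0.004, 1.0, 0.0, 0.006]
wrist_force: [0.6, -1.3, 1.1]
gripper_width: 40.0
[([444.2, 284.2], 61, 48, 8.0), ([598.9, 163.0], 34, 32, 46.4), ([434.6, 156.6], 62, 47, -11.9)]
([433.7, 155.7], 61, 47, -11.9)
```

View pics/w3.png

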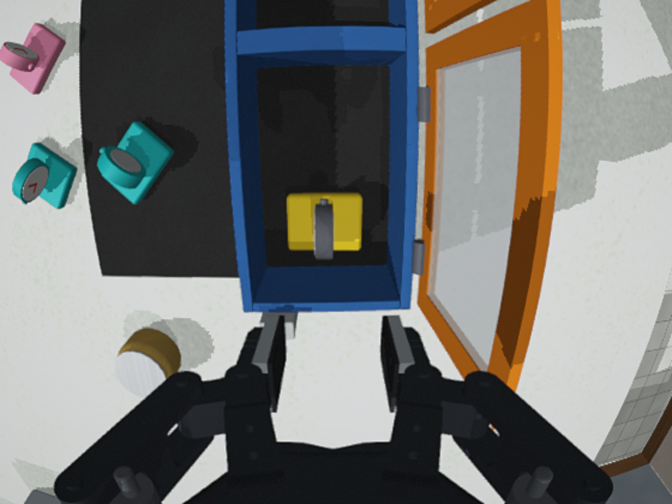

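```bash
python3 -m pendant '[[-2,-3.1,0,0],[-4,-6.2,0,0],[-6,-9.3,0,0],[-8,-12.4,0,0],[-10,-15.5,0,0],[-12,-18.6,0,0],[-14,-21.7,0,-0.087],[-15.1,-23.4,0,-0.087],[-15.1,-23.4,0,-0.087],[-15.1,-23.4,0,-0.087],[-15.1,-23.4,0,-0.087],[-15.1,-23.4,0,-0.087]]' 5
cat >> h.py <<'E'
def togo(x,y,z,g=None):
    p,R,s=axes();d=R.T@(np.array([x,y,z])-p)/10
    yaw=np.arctan2(R[1,0],R[0,0]);print("t",s["time"],"at",p.round(1),"yaw",round(yaw,3),"tool cm",d.round(2),"roll",None if g is None else round(yaw-np.radians(g),3))
E
python3 - <<'E'
from h import *
w=get_image("wrist");t=[s for s in wslabs(w)];print(t)
togo(442.5,-69.2,21.5,5)
a=get_image("top");print(slabs(a))
E
```

```text
time: 7.72
tool_pos: [443.5, -70.5, 173.0]
tcp_rot: [0.0, 0.999, 0.043, 0.0]
wrist_force: [-0.9, -0.1, 0.0]
gripper_width: 50.3
[([442.6, 46.8], 61, 47, 9.8), ([442.4, -66.7], 60, 48, 3.1), ([616.7, -312.8], 54, 17, -47.5)]
t 7.7667 at [443.5 -70.5 173.1] yaw 0.086 tool cm [-0.09 -0.14 15.16] roll -0.001
[([444.4, 284.2], 61, 47, 7.6), ([434.6, 156.6], 61, 47, -11.9), ([443.2, 46.1], 61, 47, 9.7), ([434.9, -51.3], 66, 33, 34.9), ([596.1, -306.5], 59, 45, -0.1)]
```

```bash
python3 -m pendant '[[-0.1,-0.2,4,0],[-0.1,-0.2,8,0],[-0.1,-0.2,12,0],[-0.1,-0.2,15.1,0],[-0.1,-0.2,15.1,0],[-0.1,-0.2,15.1,0]]'
python3 -m pendant '[[0,0,0,0],[0,0,0,0],[0,0,0,0],[0,0,0,0],[0,0,-1,0],[0,0,-5,0],[0,0,-9,0],[0,0,-13,0],[2,2,-14,0],[4,4.5,-14,0.087],[6.5,7.5,-14,0.087],[9,10.5,-14,0.087],[11,13.5,-14,0.087],[13.7,16.5,-14,0.087],[13.7,16.5,-14,0.087],[13.7,16.5,-14,0.087],[13.7,16.5,-14,0.087],[13.7,16.5,-14,0.087]]' 0 40
python3 - <<'E'
from h import *
togo(593,-221,32.5,0)
w=get_image("wrist")
print([(np.round(r["at"]).tolist(),round(r["score"],2)) for r in pinpoint(w,"watch0")])
E
```

```text
time: 8.32
tool_pos: [440.4, -67.8, 21.2]
tcp_rot: [-0.001, 0.999, 0.043, -0.002]
wrist_force: [0.6, -0.8, 0.9]
gripper_width: 49.7
time: 9.82
tool_pos: [591.1, -219.1, 162.7]
tcp_rot: [-0.0, 1.0, 0.0, -0.0]
wrist_force: [-0.2, -0.8, -2.1]
gripper_width: 12.5
t 9.8167 at [ 591.1 -219.1  162.7] yaw 0.0 tool cm [ 0.21  0.2  13.02] roll 0.0
[([314.0, -134.0, -0.0], 0.95), ([427.0, -250.0, -4.0], 0.85), ([325.0, -255.0, 3.0], 0.77), ([591.0, -221.0, 135.0], 0.71)]
```

Place, then go to the next (443,46, 9.5°).

```bash
python3 -m pendant '[[0.2,0.1,4,0],[0.2,0.1,8,0],[0.2,0.1,11,0],[0.2,0.1,12.5,0],[0.2,0.1,12.9,0],[0.2,0.1,12.9,0],[0.2,0.1,12.9,0]]'
python3 -m pendant '[[0,0,0,0],[0,0,0,0],[0,0,0,0],[0,0,-2,0],[0,0,-6,0],[0,0,-10,0],[0,0,-14,0],[-2,-3.5,-14,0],[-4,-7,-14,0],[-6,-10.5,-14,0],[-8,-14,-14,0],[-10,-17.5,-14,0],[-12,-21,-14,-0.1],[-14,-24.5,-14,-0.166],[-15,-26.6,-14,-0.166],[-15,-26.6,-14,-0.166],[-15,-26.6,-14,-0.166],[-15,-26.6,-14,-0.166]]' 4
python3 - <<'E'
from h import *
w=get_image("wrist");print(wslabs(w))
togo(443,47,21.5,9.5)
a=get_image("top");print(slabs(a));print(slabs(a,24)[-2:])
E
```

```text
time: 10.5
tool_pos: [593.8, -220.4, 33.6]
tcp_rot: [-0.0, 1.0, 0.0, -0.0]
wrist_force: [0.5, 1.2, -1.9]
gripper_width: 12.4
time: 12.0
tool_pos: [445.3, 44.5, 173.8]
tcp_rot: [0.0, 0.997, 0.083, 0.001]
wrist_force: [0.1, -0.2, -1.5]
gripper_width: 39.8
[([635.6, 166.3], 54, 47, 14.9), ([434.0, 157.4], 60, 47, -11.7), ([442.6, 48.0], 61, 48, 9.6)]
t 12.05 at [445.5  44.1 173.7] yaw 0.166 tool cm [-0.22 -0.34 15.22] roll -0.0
[([444.4, 284.1], 61, 47, 7.8), ([599.0, 162.5], 34, 31, 20.4), ([596.7, -222.5], 59, 45, 0.3), ([596.1, -306.5], 59, 45, -0.1)]
[([594.8, -220.9], 58, 45, 0.3), ([594.2, -304.4], 59, 45, -0.1)]
```

```bash
python3 -m pendant '[[-0.2,-0.3,4,0],[-0.2,-0.3,8,0],[-0.2,-0.3,12,0],[-0.2,-0.3,15.1,0],[-0.2,-0.3,15.2,0],[-0.2,-0.3,15.2,0]]' 5
python3 -m pendant '[[0,0,0,0],[0,0,0,0],[0,0,0,0],[0,0,0,0],[0,0,-1,0],[0,0,-5,0],[0,0,-9,0],[0,0,-13,0],[1.8,3,-14,0],[3.6,6,-14,0.1],[5.4,9,-14,0.166],[7.2,12,-14,0.166],[9,15,-14,0.166],[10.8,18,-14,0.166],[11.7,19.9,-14,0.166],[11.7,19.9,-14,0.166],[11.7,19.9,-14,0.166],[11.7,19.9,-14,0.166]]' 0 40
python3 - <<'E'
from h import *
togo(592,-130,32.5,0)
w=get_image("wrist")
print([(np.round(r["at"]).tolist(),round(r["score"],2)) for r in pinpoint(w,"watch0")])
E
```

```text
time: 12.6
tool_pos: [440.9, 46.7, 20.1]
tcp_rot: [-0.0, 0.997, 0.082, -0.002]
wrist_force: [0.0, -0.6, 0.4]
gripper_width: 50.3
time: 14.1
tool_pos: [589.2, -128.9, 161.8]
tcp_rot: [-0.0, 1.0, -0.0, -0.0]
wrist_force: [0.2, 0.6, -2.6]
gripper_width: 12.5
t 14.1 at [ 589.2 -128.9  161.8] yaw -0.0 tool cm [ 0.28  0.12 12.93] roll -0.0
[([342.0, 38.0, 1.0], 0.96), ([315.0, -135.0, 2.0], 0.86), ([591.0, -128.0, 138.0], 0.81), ([322.0, -255.0, 0.0], 0.75), ([432.0, -251.0, -4.0], 0.7)]
```

```bash
python3 -m pendant '[[0.2,0.1,4,0],[0.2,0.1,8,0],[0.2,0.1,11,0],[0.2,0.1,12.5,0],[0.2,0.1,12.9,0],[0.2,0.1,12.9,0],[0.2,0.1,12.9,0]]'
python3 -m pendant '[[0,0,0,0],[0,0,0,0],[0,0,0,0],[0,0,-2,0],[0,0,-6,0],[0,0,-10,0],[0,0,-14,0],[-2,-3.5,-14,0],[-4,-7,-14,0],[-6,-10.5,-14,0],[-8,-14,-14,0],[-10,-17.5,-14,0],[-12,-21,-14,0.1],[-14,-24.5,-14,0.208],[-15.7,-28.7,-14,0.208],[-15.7,-28.7,-14,0.208],[-15.7,-28.7,-14,0.208],[-15.7,-28.7,-14,0.208],[-15.7,-28.7,-14,0.208]]' 4
python3 - <<'E'
from h import *
w=get_image("wrist");print(wslabs(w))
togo(434.5,157,21.5,-11.9)
a=get_image("top");print(slabs(a));print(slabs(a,24)[-3:])
E
```

```text
time: 14.78
tool_pos: [591.5, -129.4, 32.7]
tcp_rot: [-0.0, 1.0, 0.001, -0.0]
wrist_force: [0.3, -0.2, -1.4]
gripper_width: 12.1
time: 16.37
tool_pos: [436.0, 155.7, 172.5]
tcp_rot: [0.0, 0.995, -0.104, 0.0]
wrist_force: [0.1, 0.5, -0.1]
gripper_width: 40.1
[([444.1, 285.2], 60, 47, 7.8), ([434.5, 158.7], 61, 48, -11.9), ([628.1, 128.2], 54, 47, -30.2)]
t 16.4167 at [436.1 155.4 172.5] yaw -0.209 tool cm [-0.2  -0.12 15.1 ] roll -0.002
[([594.2, -129.6], 58, 45, 0.8), ([596.7, -222.5], 59, 45, 0.3), ([596.1, -306.5], 59, 45, -0.1)]
[([592.3, -128.7], 58, 45, 0.8), ([594.8, -220.9], 58, 45, 0.3), ([594.2, -304.4], 59, 45, -0.1)]
```

```bash
python3 -m pendant '[[-0.2,-0.2,4,0],[-0.2,-0.2,8,0],[-0.2,-0.2,12,0],[-0.2,-0.2,15,0],[-0.2,-0.2,15.1,0],[-0.2,-0.2,15.1,0]]' 5
python3 -m pendant '[[0,0,0,0],[0,0,0,0],[0,0,0,0],[0,0,0,0],[0,0,-1,0],[0,0,-5,0],[0,0,-9,0],[0,0,-13,0],[2.7,2.7,-14,0],[5.4,5.4,-14,-0.1],[8.1,8.1,-14,-0.208],[10.8,10.8,-14,-0.208],[13.5,13.5,-14,-0.208],[16.2,16.2,-14,-0.208],[19,18.9,-14,-0.208],[20.2,19.6,-14,-0.208],[20.2,19.6,-14,-0.208],[20.2,19.6,-14,-0.208],[20.2,19.6,-14,-0.208]]' 0 40
python3 - <<'E'
from h import *
togo(591.5,-76,32.5,0)
w=get_image("wrist")
print([(np.round(r["at"]).tolist(),round(r["score"],2)) for r in pinpoint(w,"watch0")])
E
```

```text
time: 16.97
tool_pos: [432.6, 157.7, 20.2]
tcp_rot: [0.001, 0.995, -0.105, -0.002]
wrist_force: [0.4, -0.1, 0.4]
gripper_width: 50.1
time: 18.55
tool_pos: [589.5, -73.7, 161.7]
tcp_rot: [-0.0, 1.0, 0.0, -0.0]
wrist_force: [0.2, 0.0, -2.4]
gripper_width: 12.7
t 18.55 at [589.5 -73.7 161.7] yaw 0.0 tool cm [ 0.21  0.24 12.92] roll 0.0
[([424.0, -248.0, -6.0], 0.94), ([597.0, -218.0, 8.0], 0.9), ([323.0, -252.0, 2.0], 0.82), ([595.0, -303.0, 12.0], 0.81), ([592.0, -73.0, 141.0], 0.79)]
```

```bash
python3 -m pendant '[[0.2,0.2,4,0],[0.2,0.2,8,0],[0.2,0.2,11,0],[0.2,0.2,12.5,0],[0.2,0.2,12.9,0],[0.2,0.2,12.9,0],[0.2,0.2,12.9,0]]'
python3 -m pendant '[[0,0,0,0],[0,0,0,0],[0,0,0,0],[0,0,-2,0],[0,0,-6,0],[0,0,-10,0],[-1,0,-14,0],[-4,-3.5,-15,0],[-6,-7,-15,0],[-8,-10.5,-15,0],[-10,-14,-15,0],[-12,-17.5,-15,0],[-14,-21,-15,0],[-14.7,-25,-15,0],[-14.7,-29,-15,-0.1],[-14.7,-33,-15,-0.134],[-14.7,-36.1,-15,-0.134],[-14.7,-36.1,-15,-0.134],[-14.7,-36.1,-15,-0.134],[-14.7,-36.1,-15,-0.134]]' 4
python3 - <<'E'
from h import *
w=get_image("wrist");print(wslabs(w))
togo(444.3,285,21.5,7.7)
a=get_image("top");print(slabs(a));print(slabs(a,24)[-4:])
E
```

```text
time: 19.23
tool_pos: [592.0, -75.4, 32.6]
tcp_rot: [-0.0, 1.0, 0.001, -0.0]
wrist_force: [-0.1, 0.7, -2.6]
gripper_width: 12.1
time: 20.9
tool_pos: [445.4, 284.0, 182.3]
tcp_rot: [0.0, 0.998, 0.067, -0.0]
wrist_force: [0.7, -0.1, -0.2]
gripper_width: 40.2
[([443.9, 286.6], 60, 47, 7.7)]
t 20.95 at [445.5 283.4 182.3] yaw 0.134 tool cm [-0.08 -0.18 16.08] roll -0.001
[([446.0, 272.0], 61, 25, 14.0), ([599.0, 163.6], 35, 30, 38.3), ([594.9, -104.2], 96, 61, -88.9), ([596.7, -222.5], 59, 45, 0.3), ([596.1, -306.5], 59, 45, -0.1)]
[([597.1, 162.7], 34, 30, 38.3), ([593.0, -103.4], 95, 61, -88.9), ([594.8, -220.9], 58, 45, 0.3), ([594.2, -304.4], 59, 45, -0.1)]
```

```bash
python3 -m pendant '[[-0.1,-0.2,4,0],[-0.1,-0.2,8,0],[-0.1,-0.2,12,0],[-0.1,-0.2,15,0],[-0.1,-0.2,16.1,0],[-0.1,-0.2,16.1,0],[-0.1,-0.2,16.1,0]]' 5
python3 -m pendant '[[0,0,0,0],[0,0,0,0],[0,0,0,0],[0,0,0,0],[0,0,-1,0],[0,0,-5,0],[0,0,-9,0],[0,0,-13,0],[0,0,-16.5,0],[0.5,4,-17,0],[1,8,-17,0],[2,12,-17,0.1],[3,16,-17,0.134],[5,19.5,-17,0.134],[7,23,-17,0.134],[9,26.5,-17,0.134],[10.5,30,-17,0.134],[10.5,32.4,-17,0.134],[10.5,32.4,-17,0.134],[10.5,32.4,-17,0.134]]' 0 40
python3 - <<'E'
from h import *
togo(591.5,-21.5,32.5,0)
w=get_image("wrist")
print([(np.round(r["at"]).tolist(),round(r["score"],2)) for r in pinpoint(w,"watch0")])
E
```

```text
time: 21.58
tool_pos: [444.9, 285.6, 21.8]
tcp_rot: [0.0, 0.998, 0.066, -0.0]
wrist_force: [-0.1, 0.4, 0.2]
gripper_width: 50.2
time: 23.25
tool_pos: [591.5, -22.0, 191.7]
tcp_rot: [-0.0, 1.0, -0.001, -0.0]
wrist_force: [-0.6, 0.6, -2.7]
gripper_width: 12.0
t 23.25 at [591.5 -22.  191.7] yaw -0.003 tool cm [ 0.   -0.04 15.92] roll -0.003
[([319.0, -256.0, 1.0], 0.92), ([598.0, -218.0, 7.0], 0.77), ([592.0, -21.0, 164.0], 0.75), ([596.0, -303.0, 7.0], 0.67), ([338.0, 33.0, 2.0], 0.65), ([313.0, -135.0, -1.0], 0.59)]
```

```bash
python3 -m pendant '[[0,0,4,0],[0,0,8,0],[0,0,12,0],[0,0,15,0],[0,0,15.7,0],[0,0,15.9,0],[0,0,15.9,0],[0,0,15.9,0]]'
python3 -m pendant '[[0,0,0,0],[0,0,0,0],[0,0,0,0],[0,0,-2,0],[0,0,-6,0],[0,0,-10,0],[0,0,-14,0],[0,0,-18,0],[-4,0,-22,0],[-8,0,-26,0],[-12,0,-26,0],[-12,0,-26,0],[-12,0,-26,0]]' 4
python3 - <<'E'
from h import *
w=get_image("wrist");save(w,"w4");a=get_image("top");save(a,"top4",(150,120,450,300),2.2)
togo(0,0,0)
for t in ("cover_l_press","cover_r_press","cover_l_hinge"):
  for im in (a,w): print(t,[(np.round(r["at"]).tolist(),round(r["score"],2)) for r in pinpoint(im,t)])
E
```

```text
time: 24.02
tool_pos: [591.8, -19.5, 33.2]
tcp_rot: [-0.0, 1.0, 0.001, 0.0]
wrist_force: [0.1, -0.6, -1.5]
gripper_width: 12.6
time: 25.1
tool_pos: [468.3, -20.5, 294.7]
tcp_rot: [0.0, 1.0, -0.0, 0.001]
wrist_force: [-0.3, -0.5, -0.8]
gripper_width: 40.2
t 25.2 at [471.9 -20.9 293.3] yaw -0.0 tool cm [-47.28  -2.08  29.2 ] roll None
cover_l_press [([668.0, -77.0, 183.0], 0.88)]
cover_l_press [([671.0, -78.0, 181.0], 0.61), ([739.0, -7.0, 1.0], 0.4)]
cover_r_press [([674.0, -262.0, 184.0], 0.88)]
cover_r_press []
cover_l_hinge [([654.0, -72.0, 79.0], 0.61), ([410.0, -449.0, 1.0], 0.56)]
cover_l_hinge [([654.0, -78.0, 81.0], 0.56)]
```

View pics/top4.png

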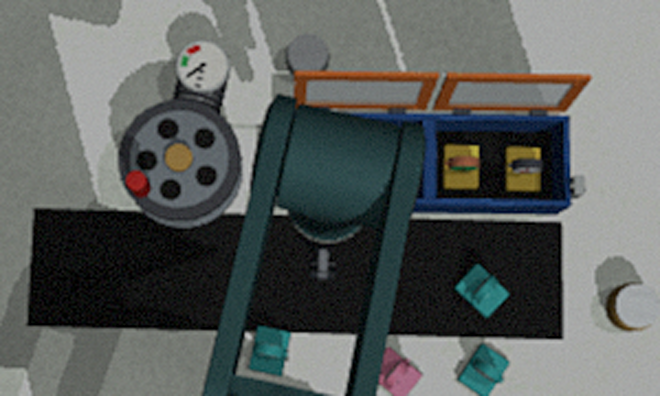

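View pics/w4.png

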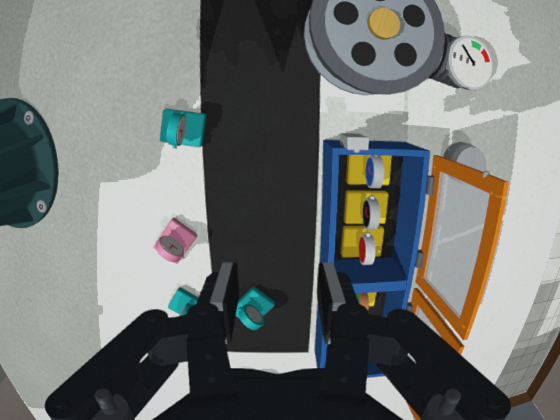

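Wells: L holds blue, black and red dials; R holds copper and dark. All five are upright. Next, the covers: I'll reach behind them with closed fingers, jaws turned along y.

```bash
python3 -m pendant '[[4,1,0,0.12],[8,2,0,0.24],[12,3,0,0.36],[16,4,0,0.48],[20,5,0,0.6],[24.3,5.5,0,0.72],[24.3,5.5,0,0.84],[24.3,5.5,0,0.96],[24.3,5.5,0,1.08],[24.3,5.5,0,1.2],[24.3,5.5,0,1.32],[24.3,5.5,0,1.44],[24.3,5.5,0,1.571],[24.3,5.5,0,1.571],[24.3,5.5,0,1.571]]' 0 60
python3 - <<'E'
from h import *
togo(715,-76,175,-90)
w=get_image("wrist");save(w,"w5")
for t in ("cover_l_press","cover_r_press","cover_l_hinge"):
  for im in (w,): print(t,[(np.round(r["at"]).tolist(),round(r["score"],2)) for r in pinpoint(im,t)])
p,R,s=axes()
hx=656
for th in (1.65,1.5,1.3,1.1,.9,.7,.5,.35,.25,.15,.08,.03,0): print(th, round(hx-105*np.cos(th)+6*np.sin(th)+11), round(80+105*np.sin(th)+6*np.cos(th)))
E
```

```text
time: 26.75
tool_pos: [715.0, -75.8, 291.3]
tcp_rot: [0.0, 0.708, -0.706, -0.001]
wrist_force: [0.4, -0.1, 0.2]
gripper_width: 0.2
t 26.75 at [715.  -75.8 291.3] yaw -1.568 tool cm [ 3.000e-02 -1.000e-02  1.163e+01] roll 0.003
cover_l_press [([668.0, -80.0, 185.0], 0.87)]
cover_r_press [([669.0, -263.0, 185.0], 0.71)]
cover_l_hinge [([656.0, -78.0, 80.0], 0.91), ([672.0, -262.0, 183.0], 0.74)]
1.65 681 184
1.5 666 185
1.3 645 183
1.1 625 176
0.9 606 166
0.7 591 152
0.5 578 136
0.35 570 122
0.25 567 112
0.15 564 102
0.08 563 94
0.03 562 89
0 562 86
```

```bash
python3 -m pendant '[[0,0,4,0],[0,0,8,0],[0,0,10.7,0],[0,0,10.7,0],[0,2.5,10.7,0],[0,3.7,10.7,0],[0,4.9,10.6,0],[0,6,10.7,0],[0,7,10.8,0],[0,8,11.1,0],[0,9,11.5,0],[0,10,11.9,0],[0,10.9,12.5,0],[0,11.7,13.1,0],[0,12.4,13.9,0],[0,13.1,14.6,0],[0,13.7,15.5,0],[0,14.5,16.9,0],[0,14.8,17.9,0],[0,14.8,17.9,0]]'
python3 - <<'E'
from h import *
togo(567,-76,86,-90)
w=get_image("wrist");save(w,"w6")
E
```

```text
time: 28.62
tool_pos: [564.6, -75.5, 111.2]
tcp_rot: [-0.001, -0.707, 0.707, 0.002]
wrist_force: [-0.6, -0.5, 3.0]
gripper_width: -0.1
t 28.6167 at [564.6 -75.5 111.2] yaw -1.571 tool cm [ 0.05 -0.25  2.52] roll -0.0
```

View pics/w6.png

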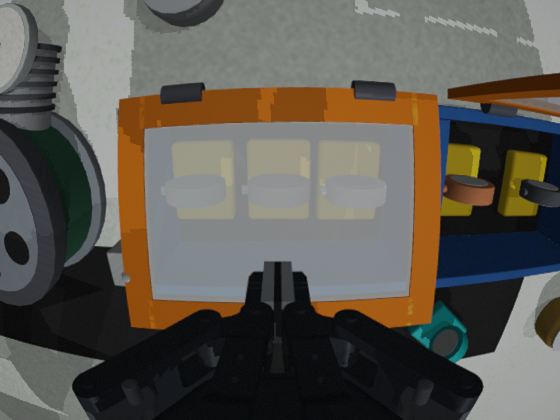

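```bash
python3 -m pendant '[[0,0.2,0.5,0],[0,0.3,1,0],[0,0.4,1.4,0],[0,0.4,1.8,0],[0,0.4,2.1,0],[0,0.4,2.3,0],[0,0.4,2.5,0],[0,0.4,2.5,0],[0,0.4,2.5,0]]'
python3 -m pendant '[[0,0,0.1,0],[0,0,0.1,0]]'
python3 -m pendant '[[0,0,0.1,0],[0,0,0.1,0]]'
```

```text
time: 29.42
tool_pos: [562.8, -75.7, 87.9]
tcp_rot: [0.0, -0.707, 0.707, 0.0]
wrist_force: [1.2, -0.2, -0.5]
gripper_width: -0.2
time: 29.58
tool_pos: [563.0, -75.7, 87.2]
tcp_rot: [0.0, -0.707, 0.707, -0.0]
wrist_force: [-0.6, 0.7, 1.8]
gripper_width: -0.2
time: 29.75
tool_pos: [563.0, -75.7, 86.4]
tcp_rot: [0.0, -0.707, 0.707, -0.0]
wrist_force: [-1.3, 0.9, 3.2]
gripper_width: -0.4
```

```bash
python3 -m pendant '[[0,0,-3,0],[0,0,-7,0],[0,0,-11,0],[0,0,-15,0],[0,0,-19,0],[0,0,-20.5,0],[3,-2.5,-20.5,0],[6,-5,-20.5,0],[9,-7.5,-20.5,0],[12,-10,-20.5,0],[15,-12.5,-20.5,0],[18.6,-15.5,-20.5,0],[18.6,-15.5,-20.5,0],[18.6,-15.5,-20.5,0],[18.6,-15.5,-20.5,0]]'
python3 - <<'E'
from h import *
togo(718,-262,184,-90)
w=get_image("side");save(w,"s7",(200,180,420,380),3)
w=get_image("wrist")
for t in ("cover_r_press","cover_r_hinge"):
  for im in (w,): print(t,[(np.round(r["at"]).tolist(),round(r["score"],2)) for r in pinpoint(im,t)])
E
```

```text
time: 31.0
tool_pos: [717.3, -261.7, 290.2]
tcp_rot: [-0.0, -0.707, 0.707, 0.001]
wrist_force: [0.4, -0.0, 0.6]
gripper_width: -0.1
t 31.0 at [ 717.3 -261.7  290.2] yaw -1.572 tool cm [ 0.05 -0.08 10.62] roll -0.001
cover_r_press [([673.0, -264.0, 184.0], 0.66), ([550.0, -81.0, 90.0], 0.33)]
cover_r_hinge [([658.0, -265.0, 79.0], 0.71), ([581.0, 156.0, 84.0], 0.6)]
```

View pics/s7.png

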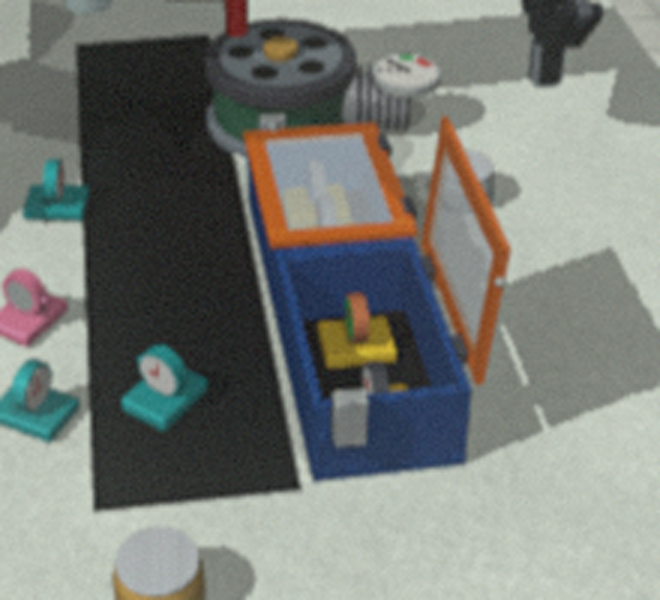

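```bash
python3 -m pendant '[[0,0,4,0],[0,0,8,0],[0,0,10.7,0],[0,0,10.7,0],[0,2.5,10.7,0],[0,3.7,10.7,0],[0,4.9,10.6,0],[0,6,10.7,0],[0,7,10.8,0],[0,8,11.1,0],[0,9,11.5,0],[0,10,11.9,0],[0,10.9,12.5,0],[0,11.7,13.1,0],[0,12.4,13.9,0],[0,13.1,14.6,0],[0,13.7,15.5,0],[0,14.5,16.9,0],[0,14.8,17.9,0],[0,14.8,17.9,0]]'
python3 -m pendant '[[0,0.1,0.5,0],[0,0.1,1,0],[0,0.2,1.4,0],[0,0.2,1.8,0],[0,0.2,2.1,0],[0,0.2,2.3,0],[0,0.2,2.4,0],[0,0.2,2.4,0]]'
python3 -m pendant '[[0,0,0.1,0],[0,0,0.1,0]]'
python3 -m pendant '[[0,0,0.1,0],[0,0,0.1,0]]'
```

```text
time: 32.87
tool_pos: [567.5, -261.0, 109.7]
tcp_rot: [-0.001, -0.707, 0.707, 0.002]
wrist_force: [-0.9, -1.1, 2.2]
gripper_width: 0.2
time: 33.53
tool_pos: [567.9, -261.6, 87.8]
tcp_rot: [0.0, -0.707, 0.707, 0.0]
wrist_force: [0.5, -1.3, 0.9]
gripper_width: -0.0
time: 33.7
tool_pos: [568.0, -261.7, 87.2]
tcp_rot: [0.0, -0.707, 0.707, -0.0]
wrist_force: [-0.1, -0.4, 1.1]
gripper_width: -0.1
time: 33.87
tool_pos: [567.9, -261.7, 86.4]
tcp_rot: [0.0, -0.707, 0.707, -0.0]
wrist_force: [-0.6, 0.4, 2.9]
gripper_width: -0.1
```

```bash
python3 -m pendant '[[0,0,-3,0],[0,0,-7,0],[0,0,-11,0],[0,0,-15,0],[0,0,-19,0],[0,0,-20.5,0],[-4,0.3,-20.5,0],[-8,0.6,-20.5,0],[-12,0.9,-20.5,0],[-16,1.2,-20.5,0],[-20,1.5,-20.5,0],[-24,1.8,-20.5,0],[-28,2.1,-20.5,0],[-32,2.4,-20.5,0],[-36,2.7,-20.5,0],[-40,2.7,-20.5,0],[-44,2.7,-20.5,0],[-46.7,2.7,-20.5,0],[-46.7,2.7,-20.5,0],[-46.7,2.7,-20.5,0]]'
python3 -m pendant '[[0,0,0,0],[0,0,0,0],[0,0,0,0]]' 6 60
python3 - <<'E'
from h import *
togo(541,205.5,111,-90)
s=get_image("side");t=get_image("top");w=get_image("wrist")
c=np.hstack([cv2.resize(s["pixels"][180:380,200:420],(420,382)),cv2.resize(t["pixels"][110:260,180:430],(380,228)).repeat(1,0) if 0 else cv2.copyMakeBorder(cv2.resize(t["pixels"][110:260,180:430],(380,228)),0,154,0,0,0)])
cv2.imwrite("pics/st8.png",c[:,:,::-1])
save(w,"w8")
for n in ("crank","pump_axis"):
  for im in (s,t,w): print(n,[(np.round(r["at"],1).tolist(),round(r["score"],2)) for r in pinpoint(im,n)])
E
```

```text
time: 35.53
tool_pos: [540.6, 206.6, 291.0]
tcp_rot: [0.0, 0.708, -0.706, 0.0]
wrist_force: [-0.4, -1.5, 0.4]
gripper_width: 0.1
time: 35.78
tool_pos: [541.0, 203.9, 291.3]
tcp_rot: [-0.0, -0.706, 0.708, -0.0]
wrist_force: [-0.6, -0.8, -0.3]
gripper_width: 35.6
t 35.7833 at [541.  203.9 291.3] yaw -1.573 tool cm [-0.16 -0.   18.03] roll -0.002
crank [([541.8, 203.0, 128.4], 0.59)]
crank []
crank [([540.0, 204.7, 128.8], 0.76)]
pump_axis [([582.2, 155.5, 87.2], 0.87)]
pump_axis [([579.7, 159.1, 84.5], 0.94)]
pump_axis [([583.5, 158.0, 83.6], 0.95)]
```

View pics/st8.png

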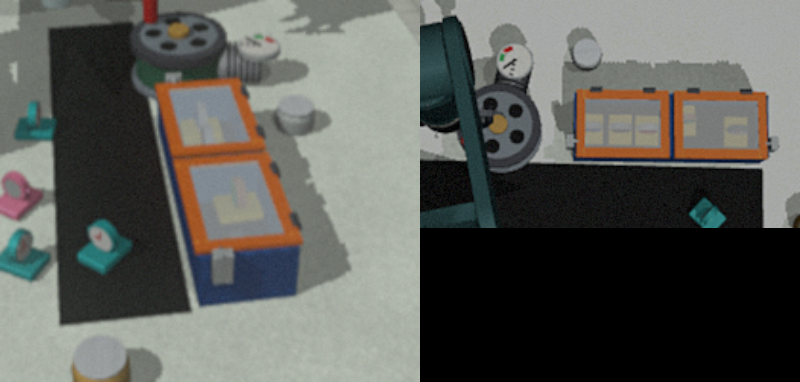

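```bash
python3 -m pendant '[[0,0,4,0],[0,0,8,0],[0,0,12,0],[0,0,15,0],[0,0,17,0],[0,0,18,0],[0,0,18,0],[0,0,18,0]]' 6 40
python3 -m pendant '[[0,0,0,0],[0,0,0,0],[0,0,0,0],[0,0,0,0],[0,0,0,0]]' 0 40
python3 - <<'E'
from h import *
togo(541,205.5,111,-90)
p,R,s=axes();c=np.array([582,157.5]);v=p[:2]-c;a0=np.arctan2(v[1],v[0]);print(np.hypot(*v),a0,s["wrist_force"])
# tool-frame (x=-world y, y=-world x) offsets in cm for clockwise turn d, keeping r=62 about c
v0=np.array([p[0],p[1]])
for d in np.arange(0,2.9,.1):
    q=c+62*np.array([np.cos(a0-d),np.sin(a0-d)])-v0
    print(round(d,2),round(-q[1]/10,2),round(-q[0]/10,2))
E
```

```text
time: 36.9
tool_pos: [541.3, 205.4, 111.7]
tcp_rot: [0.0, -0.707, 0.707, -0.0]
wrist_force: [1.0, 0.7, 0.0]
gripper_width: 59.7
time: 37.32
tool_pos: [542.6, 205.4, 113.1]
tcp_rot: [0.002, -0.707, 0.707, -0.001]
wrist_force: [0.7, -1.1, 8.3]
gripper_width: 25.0
t 37.3167 at [542.6 205.4 113.1] yaw -1.571 tool cm [-0.01  0.16  0.21] roll -0.0
62.01967515263914 2.259600079768624 [ 0.68101517 -1.06391323  8.34652304]
0.0 0.0 -0.0
0.1 -0.37 -0.5
0.2 -0.69 -1.03
0.3 -0.95 -1.59
0.4 -1.16 -2.18
0.5 -1.3 -2.78
0.6 -1.39 -3.39
0.7 -1.41 -4.01
0.8 -1.37 -4.63
0.9 -1.27 -5.24
1.0 -1.11 -5.84
1.1 -0.9 -6.42
1.2 -0.62 -6.98
1.3 -0.29 -7.5
1.4 0.09 -7.99
1.5 0.52 -8.44
1.6 0.99 -8.84
1.7 1.5 -9.2
1.8 2.04 -9.5
1.9 2.61 -9.75
2.0 3.2 -9.93
2.1 3.8 -10.06
2.2 4.42 -10.13
2.3 5.04 -10.14
2.4 5.66 -10.08
2.5 6.26 -9.96
2.6 6.86 -9.79
2.7 7.43 -9.55
2.8 7.98 -9.26
```

```bash
cat > f.py <<'E'
from h import *
c=np.array([582,157.5]);fs=[]
for k in range(3):
    p,R,s=axes();a=np.arctan2(p[1]-c[1],p[0]-c[0]);t=np.array([np.sin(a),-np.cos(a)]);f=np.array(s["wrist_force"]);fs.append([-f[:2]@t,f[:2]@(p[:2]-c)/62,f[2]])
    if k<2: get_image("side")
print("t",round(s["time"],2),"d",round(2.2596-a,3),"r",round(np.hypot(*(p[:2]-c)),1),"resist,radial,z",np.mean(fs,0).round(2))
E
python3 -m pendant '[[-0.37,-0.5,0,0],[-0.69,-1.03,0,0],[-0.95,-1.59,0,0],[-1.16,-2.18,0,0],[-1.3,-2.78,0,0],[-1.39,-3.39,0,0],[-1.41,-4.01,0,0],[-1.37,-4.63,0,0],[-1.27,-5.24,0,0],[-1.11,-5.84,0,0],[-1.11,-5.84,0,0],[-1.11,-5.84,0,0]]'; python3 f.py
```

```text
time: 38.32
tool_pos: [601.1, 216.3, 113.2]
tcp_rot: [0.001, -0.707, 0.707, -0.001]
wrist_force: [-0.3, -1.6, 7.8]
gripper_width: 25.3
t 38.42 d 0.998 r 61.8 resist,radial,z [-0.08 -1.34  7.26]
```

```bash
python3 -m pendant '[[0.21,-0.58,0,0],[0.49,-1.14,0,0],[0.49,-1.14,0,0],[0.49,-1.14,0,0]]'; python3 f.py
python3 -m pendant '[[0.33,-0.52,0,0],[0.71,-1.01,0,0],[0.71,-1.01,0,0],[0.71,-1.01,0,0]]'; python3 f.py
python3 - <<'E'
from h import *
w=get_image("wrist");save(w,"w9")
a=get_image("top");save(a,"t9",(170,110,290,230),4)
E
```

```text
time: 38.75
tool_pos: [612.3, 211.3, 113.2]
tcp_rot: [0.001, -0.707, 0.707, -0.001]
wrist_force: [0.1, -1.1, 7.6]
gripper_width: 24.9
t 38.85 d 1.197 r 61.7 resist,radial,z [-0.19 -1.17  6.98]
time: 39.18
tool_pos: [622.3, 204.2, 113.2]
tcp_rot: [0.001, -0.707, 0.707, -0.001]
wrist_force: [-0.8, -1.3, 6.8]
gripper_width: 24.9
t 39.28 d 1.397 r 61.7 resist,radial,z [-0.01 -0.65  6.3 ]
```

```bash
python3 -m pendant '[[0.43,-0.45,0,0],[0.43,-0.45,0,0],[0.43,-0.45,0,0]]'; python3 f.py
python3 -m pendant '[[0.47,-0.4,0,0],[0.47,-0.4,0,0],[0.47,-0.4,0,0]]'; python3 f.py
python3 -m pendant '[[0.51,-0.36,0,0],[0.51,-0.36,0,0],[0.51,-0.36,0,0]]'; python3 f.py
```

```text
time: 39.63
tool_pos: [626.7, 199.9, 113.2]
tcp_rot: [0.001, -0.707, 0.707, -0.001]
wrist_force: [0.2, -0.8, 6.4]
gripper_width: 25.5
t 39.73 d 1.498 r 61.7 resist,radial,z [-0.74 -0.73  6.11]
time: 39.98
tool_pos: [631.2, 194.8, 113.2]
tcp_rot: [0.001, -0.707, 0.707, -0.002]
wrist_force: [1.8, -3.4, 5.0]
gripper_width: 25.0
t 40.08 d 1.611 r 61.7 resist,radial,z [-3.51 -0.27  5.13]
time: 40.33
tool_pos: [634.5, 189.9, 113.2]
tcp_rot: [0.001, -0.707, 0.707, -0.001]
wrist_force: [1.8, -4.1, 4.4]
gripper_width: 25.1
t 40.43 d 1.715 r 61.7 resist,radial,z [-4.5  -0.62  5.03]
```

View pics/t9.png

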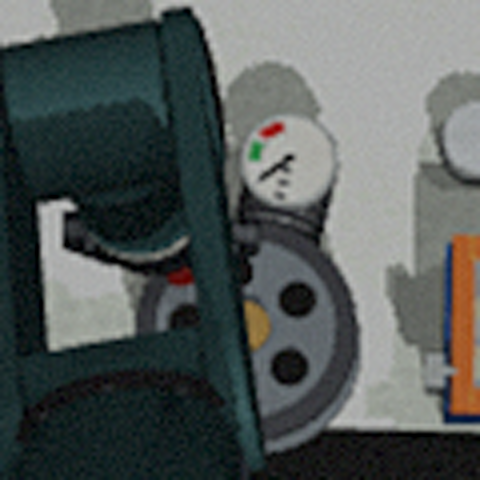

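Run:
```python
from h import *
a=get_image("top");b=get_image("side");w=get_image("wrist")
c=np.hstack([cv2.resize(a["pixels"][120:190,200:280],(400,350),interpolation=2),cv2.resize(b["pixels"][180:250,260:340],(400,350),interpolation=2)])
cv2.imwrite("pics/g10.png",c[:,:,::-1])
for n in ("crank","pump_axis"):
  for im in (a,b,w): print(n,[(np.round(r["at"],1).tolist(),round(r["score"],2)) for r in pinpoint(im,n)])
```

```text
crank [([635.5, 187.1, 128.4], 0.4)]
crank [([660.6, -262.0, 81.2], 0.68), ([633.8, 190.0, 129.4], 0.4)]
crank [([635.2, 188.8, 128.3], 0.65)]
pump_axis [([576.4, 161.9, 84.5], 0.7), ([653.1, -74.8, 81.3], 0.6)]
pump_axis [([583.8, 159.6, 84.8], 0.97)]
pump_axis []
```

View pics/g10.png

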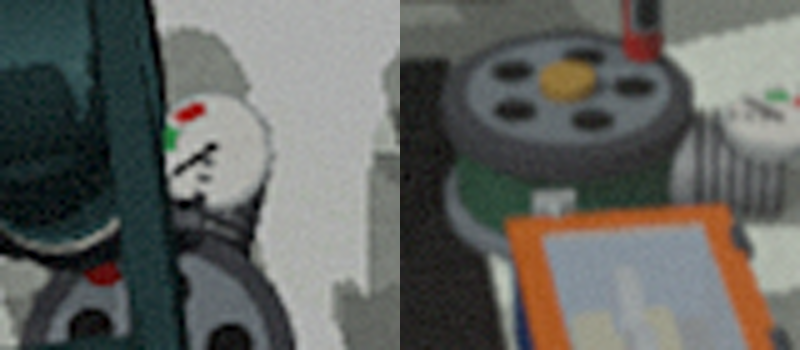

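```bash
python3 f.py; python3 -m pendant '[[0.54,-0.3,0,0],[0.54,-0.3,0,0],[0.54,-0.3,0,0]]'; python3 f.py
python3 -m pendant '[[0.57,-0.25,0,0],[0.57,-0.25,0,0],[0.57,-0.25,0,0]]'; python3 f.py
python3 - <<'E'
from h import *
s=ctrl.read_state();print(s["wrist_torque"],s["wrist_force"])
a=get_image("top");b=get_image("side")
c=np.hstack([cv2.resize(a["pixels"][120:190,200:280],(400,350),interpolation=2),cv2.resize(b["pixels"][180:250,260:340],(400,350),interpolation=2)])
cv2.imwrite("pics/g11.png",c[:,:,::-1])
E
```

```text
t 40.98 d 1.72 r 61.7 resist,radial,z [-4.48 -0.74  6.15]
time: 41.23
tool_pos: [636.9, 185.6, 113.2]
tcp_rot: [0.002, -0.707, 0.707, -0.0]
wrist_force: [-0.5, 0.3, 6.3]
gripper_width: 24.7
t 41.33 d 1.794 r 61.7 resist,radial,z [-0.01  0.02  6.2 ]
time: 41.58
tool_pos: [639.1, 180.7, 113.2]
tcp_rot: [0.002, -0.707, 0.707, 0.0]
wrist_force: [0.1, 1.5, 6.1]
gripper_width: 25.2
t 41.68 d 1.884 r 61.7 resist,radial,z [1.55 0.32 6.27]
[0.07668816 0.00538761 0.03287922] [-0.09535484  0.95188931  5.872499  ]
```

View pics/g11.png

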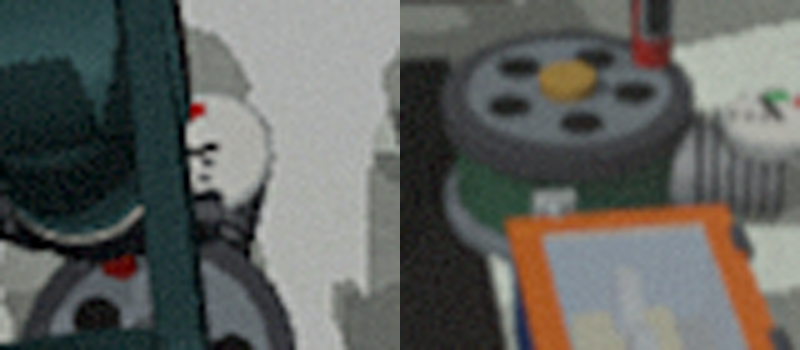

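```bash
python3 -m pendant '[[0.59,-0.18,0,0],[0.59,-0.18,0,0],[0.59,-0.18,0,0]]'; python3 f.py
python3 -m pendant '[[0.3,-0.07,0,0],[0.3,-0.07,0,0],[0.3,-0.07,0,0]]'; python3 f.py
python3 -m pendant '[[0.3,-0.06,0,0],[0.3,-0.06,0,0],[0.3,-0.06,0,0]]'; python3 f.py
```

```text
time: 42.03
tool_pos: [640.9, 175.8, 113.2]
tcp_rot: [0.002, -0.707, 0.707, 0.001]
wrist_force: [-0.2, 5.5, 6.1]
gripper_width: 25.3
t 42.13 d 1.968 r 61.7 resist,radial,z [5.08 0.48 6.63]
time: 42.38
tool_pos: [641.3, 174.3, 113.3]
tcp_rot: [0.003, -0.707, 0.707, 0.002]
wrist_force: [-2.5, 12.2, 7.0]
gripper_width: 25.3
t 42.48 d 1.985 r 61.6 resist,radial,z [12.44  1.09  6.66]
time: 42.73
tool_pos: [641.7, 172.8, 113.2]
tcp_rot: [0.004, -0.707, 0.707, 0.002]
wrist_force: [-2.4, 16.2, 6.8]
gripper_width: 24.9
t 42.83 d 2.011 r 61.6 resist,radial,z [15.93  1.67  6.32]
```

Run:
```python
from h import *
s=ctrl.read_state();print(s["wrist_torque"],s["wrist_force"])
w=get_image("wrist");a=get_image("top");b=get_image("side")
c=np.vstack([np.hstack([cv2.resize(w["pixels"],(533,400))]),np.hstack([cv2.resize(a["pixels"][120:180,200:280],(266,200),interpolation=2),cv2.resize(b["pixels"][180:240,260:340],(267,200),interpolation=2)])])
cv2.imwrite("pics/g12.png",c[:,:,::-1])
```

```text
[2.36973069 0.35066121 0.05619505] [-2.28193137 15.75887984  5.1883378 ]
```

View pics/g12.png

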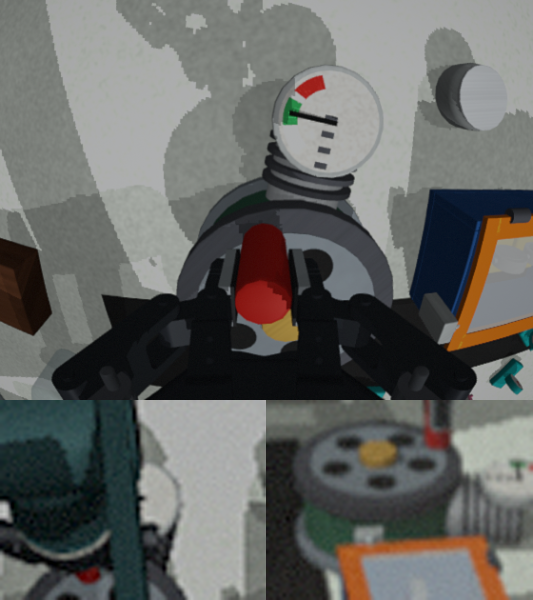

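```bash
cat >> h.py <<'E'
def gauge(tag=None):
    "pointer angle from wrist view rectified onto the dial plane: 0 = no pressure guess"
    w=get_image("wrist");f=210/np.tan(np.radians(w["fov_y"]/2));R=np.array(w["R"]);t=np.array(w["t"])
    g=np.linspace(-50,50,401);X=720-g[:,None]+0*g[None];Y=150-g[None]+0*g[:,None]
    P=np.stack([X,Y,0*X+69],-1)@R.T+t
    th=np.arctan2(np.hypot(P[...,0],P[...,1]),P[...,2]);n=np.hypot(P[...,0],P[...,1])
    u=(P[...,0]/n*th*f+w["cx"]).astype(np.float32);v=(P[...,1]/n*th*f+w["cy"]).astype(np.float32)
    im=cv2.remap(w["pixels"],u,v,cv2.INTER_LINEAR)
    hsv=cv2.cvtColor(im,cv2.COLOR_RGB2HSV)
    G=cv2.moments(cv2.inRange(hsv,(45,90,50),(85,255,255)),True);Rd=cv2.moments(cv2.inRange(hsv,(0,120,90),(8,255,255)),True)
    cg=lambda m:(m["m10"]/max(m["m00"],1),m["m01"]/max(m["m00"],1),m["m00"])
    if tag: cv2.imwrite(f"pics/{tag}.png",im[:,:,::-1])
    return im,cg(G),cg(Rd)
E
python3 -m pendant '[[0.3,-0.04,0,0],[0.3,-0.04,0,0],[0.3,-0.04,0,0],[0.3,-0.04,0,0],[0.3,-0.04,0,0]]'; python3 f.py
python3 - <<'E'
from h import *
im,g,r=gauge("ga1");print(g,r, ctrl.read_state()["joints"])
E
```

```text
time: 43.4
tool_pos: [642.5, 169.6, 113.3]
tcp_rot: [0.004, -0.707, 0.707, 0.002]
wrist_force: [-1.7, 15.9, 5.4]
gripper_width: 24.9
t 43.5 d 2.064 r 61.7 resist,radial,z [15.93  1.68  5.75]
(175.81135135135136, 208.23351351351351, 1850.0) (224.0184601530842, 142.0198108959928, 2221.0) [0.14975397 0.56050801 1.48542751 0.00842297 1.09172174 1.71709674]
```

View pics/ga1.png

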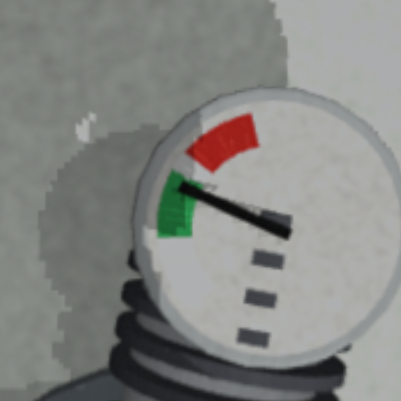

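```bash
cat >> h.py <<'E'
def greading():
    im,g,r=gauge();yy,xx=np.mgrid[:401,:401];dx,dy=xx-272,228-yy;rr=np.hypot(dx,dy)
    an=np.degrees(np.arctan2(dy,-dx));v=im.max(2)
    m=(v<60)&(rr>40)&(rr<92)&(an>-65)&(an<130)
    a=np.median(an[m]) if m.sum()>20 else np.nan
    return round(.7+np.radians(a+5),2),int(m.sum())
E
echo 'print("gauge",greading())' >> f.py
python3 f.py
python3 -m pendant '[[0.3,-0.02,0,0],[0.3,-0.02,0,0],[0.3,-0.02,0,0]]'; python3 f.py
python3 -m pendant '[[0.31,0,0,0],[0.31,0,0,0],[0.31,0,0,0]]'; python3 f.py
```

```text
t 43.65 d 2.066 r 61.6 resist,radial,z [16.01  1.26  5.96]
gauge (np.float64(1.23), 517)
time: 43.95
tool_pos: [642.9, 166.9, 113.3]
tcp_rot: [0.004, -0.707, 0.707, 0.002]
wrist_force: [-0.9, 16.8, 5.1]
gripper_width: 24.8
t 44.05 d 2.111 r 61.7 resist,radial,z [16.08  1.69  4.87]
gauge (np.float64(1.42), 528)
time: 44.35
tool_pos: [643.4, 163.9, 113.3]
tcp_rot: [0.005, -0.707, 0.707, 0.002]
wrist_force: [-0.5, 16.5, 3.8]
gripper_width: 25.2
t 44.45 d 2.163 r 61.7 resist,radial,z [16.07  0.97  4.24]
gauge (np.float64(1.63), 541)
```

```bash
python3 -m pendant '[[0.31,0.02,0,0],[0.31,0.02,0,0],[0.31,0.02,0,0]]'; python3 f.py
python3 -m pendant '[[0.25,0.02,0,0],[0.25,0.02,0,0],[0.25,0.02,0,0]]'; python3 f.py
```

```text
time: 44.75
tool_pos: [643.7, 159.2, 113.3]
tcp_rot: [0.004, -0.707, 0.707, 0.0]
wrist_force: [1.6, 10.7, 4.1]
gripper_width: 25.1
t 44.85 d 2.245 r 61.7 resist,radial,z [8.99 1.25 4.26]
gauge (np.float64(1.91), 545)
time: 45.15
tool_pos: [643.5, 152.9, 113.3]
tcp_rot: [-0.002, 0.707, -0.707, 0.001]
wrist_force: [1.5, -2.2, 7.5]
gripper_width: 25.1
t 45.25 d 2.35 r 61.7 resist,radial,z [-3.34  1.69  7.16]
gauge (np.float64(1.87), 601)
```

```bash
python3 -m pendant '[[0.3,0.04,0,0],[0.3,0.04,0,0],[0.3,0.04,0,0]]'; python3 f.py
python3 -m pendant '[[0.2,0.03,0,0],[0.2,0.03,0,0],[0.2,0.03,0,0]]'; python3 f.py
```

```text
time: 45.55
tool_pos: [642.8, 147.1, 113.2]
tcp_rot: [0.0, 0.707, -0.707, 0.003]
wrist_force: [0.1, -10.4, 7.8]
gripper_width: 25.1
t 45.65 d 2.438 r 61.7 resist,radial,z [-10.75   1.99   7.75]
gauge (np.float64(1.29), 582)
time: 45.95
tool_pos: [642.4, 144.8, 113.3]
tcp_rot: [-0.0, -0.707, 0.707, -0.002]
wrist_force: [-0.3, -9.1, 8.7]
gripper_width: 25.4
t 46.05 d 2.468 r 61.7 resist,radial,z [-8.98  1.95  8.2 ]
gauge (np.float64(1.04), 596)
```

```bash
python3 -m pendant '[[0.12,0.03,0,0],[0.12,0.03,0,0],[0.12,0.03,0,0]]'; python3 f.py
python3 -m pendant '[[0.12,0.03,0,0],[0.12,0.03,0,0],[0.12,0.03,0,0]]'; python3 f.py
```

```text
time: 46.35
tool_pos: [642.4, 144.5, 113.3]
tcp_rot: [0.001, -0.707, 0.707, -0.002]
wrist_force: [1.3, -6.4, 7.1]
gripper_width: 25.1
t 46.45 d 2.472 r 61.7 resist,radial,z [-6.4   2.52  7.07]
gauge (np.float64(1.03), 598)
time: 46.75
tool_pos: [642.3, 144.2, 113.3]
tcp_rot: [0.001, -0.707, 0.707, -0.002]
wrist_force: [2.2, -2.9, 7.0]
gripper_width: 24.5
t 46.85 d 2.476 r 61.8 resist,radial,z [-2.95  2.19  6.09]
gauge (np.float64(1.02), 600)
```

```bash
python3 -m pendant '[[0.09,0.02,0,0],[0.09,0.02,0,0],[0.09,0.02,0,0]]'; python3 f.py
python3 -m pendant '[[0,0,0,0],[0,0,0,0],[0,0,0,0],[0,0,0,0],[0,0,0,0]]' 6; python3 f.py
```

```text
time: 47.15
tool_pos: [642.2, 143.8, 113.3]
tcp_rot: [0.002, -0.707, 0.707, -0.002]
wrist_force: [1.5, -2.1, 5.9]
gripper_width: 24.8
t 47.25 d 2.483 r 61.8 resist,radial,z [-1.45  1.94  5.98]
gauge (np.float64(0.98), 597)
time: 47.72
tool_pos: [639.7, 144.2, 111.0]
tcp_rot: [-0.0, -0.707, 0.707, 0.0]
wrist_force: [0.3, 0.8, -0.7]
gripper_width: 59.9
t 47.82 d 2.485 r 59.4 resist,radial,z [ 0.33  0.21 -0.35]
gauge (np.float64(0.98), 540)
```

Released; the gauge holds at 0.98 by my reading. Retract straight up and clear, then a final check.

```bash
python3 -m pendant '[[0,0,-2,0],[0,0,-5,0],[0,0,-9,0],[0,0,-13,0],[0,0,-17,0],[0,0,-17,0],[0,0,-17,0]]'
python3 f.py
python3 -m pendant '[[-4,4,-17,0],[-8,8,-17,0],[-12,12,-17,0],[-16,14,-17,0],[-20,14,-17,0],[-24,14,-17,0],[-28,14,-17,0],[-28,14,-17,0],[-28,14,-17,0]]'
python3 - <<'E'
from h import *
p,R,s=axes();print(p,s["time"],s["wrist_force"])
a=get_image("top");b=get_image("side");print(slabs(a,24))
for t in ("cover_l_press","watch0","solvent","tin_a","case_box"):
  for im in (a,b): print(t,[(np.round(r["at"]).astype(int).tolist(),round(r["score"],2)) for r in pinpoint(im,t)])
c=np.hstack([cv2.resize(b["pixels"][170:380,200:420],(400,382),interpolation=2),cv2.resize(a["pixels"][110:300,200:430],(400,382),interpolation=2)])
cv2.imwrite("pics/fin.png",c[:,:,::-1])
E
```

```text
time: 48.45
tool_pos: [642.1, 144.5, 284.9]
tcp_rot: [0.003, -0.707, 0.707, -0.002]
wrist_force: [-0.1, -0.6, 0.4]
gripper_width: 60.2
t 48.55 d 2.488 r 59.1 resist,radial,z [-0.47 -0.29 -0.44]
gauge (np.float64(0.98), 368)
time: 49.35
tool_pos: [501.5, 415.5, 447.5]
tcp_rot: [-0.002, -0.707, 0.707, 0.0]
wrist_force: [0.7, 0.3, 0.2]
gripper_width: 59.7
[501.46905664 415.45131967 447.53130135] 49.35 [0.68593896 0.31041394 0.18068858]
[([596.9, 162.0], 34, 32, 46.5)]
cover_l_press [([546, -75, 87], 0.59)]
cover_l_press [([550, -76, 88], 0.93)]
watch0 [([343, 35, 4], 0.85), ([427, -250, 1], 0.83), ([315, -133, 1], 0.73), ([323, -251, 3], 0.66)]
watch0 [([317, -129, 3], 0.97), ([337, 33, -2], 0.84), ([318, -251, 0], 0.63), ([427, -249, -2], 0.56), ([386, 459, -2], 0.54)]
solvent [([383, 457, -1], 0.57)]
solvent [([384, 457, 0], 0.74), ([662, -264, 79], 0.63), ([591, -167, 2], 0.5), ([743, -9, -3], 0.45)]
tin_a [([743, -11, 2], 0.63), ([412, -447, 3], 0.56)]
tin_a [([743, -9, -5], 0.7), ([415, -449, 3], 0.62)]
case_box []
case_box [([543, 526, -2], 0.78)]
```

View pics/fin.png

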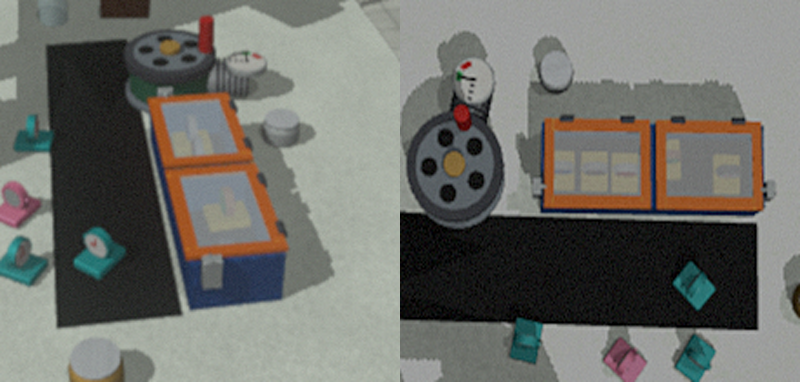

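Views are used up. The copper watch in the R well looks shifted in the last pictures (it may be glare), so I'll check it numerically from the wrist camera.

```bash
python3 -m pendant '[[4,0,4,0],[8,0,4,0],[12,0,4,0],[16,0,4,0],[20,0,4,0],[24,0,4,0],[28,0,4,0],[32,0,4,0],[36,0,4,0],[40,0,4,0],[44,0,4,0],[48,0,4,0],[52,0,4,0],[56,0,4,0],[60,0,4,0],[63.5,0,4,0],[63.5,0,4,0],[63.5,0,4,0]]'
cat >> h.py <<'E'
def rect(w,x0,x1,y0,y1,z,st=2):
    f=210/np.tan(np.radians(w["fov_y"]/2));R=np.array(w["R"]);t=np.array(w["t"])
    xs=np.arange(x1,x0,-st);ys=np.arange(y1,y0,-st);X,Y=np.meshgrid(xs,ys,indexing="ij")
    P=np.stack([X,Y,0*X+z],-1)@R.T+t;n=np.hypot(P[...,0],P[...,1]);th=np.arctan2(n,P[...,2])
    return cv2.remap(w["pixels"],(P[...,0]/n*th*f+w["cx"]).astype(np.float32),(P[...,1]/n*th*f+w["cy"]).astype(np.float32),1),xs,ys
def well(w,y0,y1):
    im,xs,ys=rect(w,540,646,y0,y1,24)
    d=im.astype(int);yel=(d[...,0]+d[...,1])//2-d[...,2]
    k=yel[::4,::4] if 0 else cv2.resize(yel.astype(np.float32),None,fx=1/3,fy=1/3,interpolation=cv2.INTER_AREA)
    print("y:",ys[1::3][:k.shape[1]])
    for x,row in zip(xs[1::3],k): print(x," ".join("%3d"%v for v in row))
E
python3 - <<'E'
from h import *
w=get_image("wrist");save(w,"w20");print("cam",-np.array(w["R"]).T@np.array(w["t"]),axes()[0])
print([(np.round(r["at"]).astype(int).tolist(),round(r["score"],2)) for r in pinpoint(w,"watch0")],[(np.round(r["at"]).astype(int).tolist(),round(r["score"],2)) for r in recognise(w,"watch0")])
well(w,-346,-176)
E
```

```text
time: 51.45
tool_pos: [502.2, -223.0, 408.9]
tcp_rot: [0.0, -0.706, 0.709, 0.0]
wrist_force: [-0.7, 0.2, 0.5]
gripper_width: 59.9
cam [ 587.83707393 -224.29880271  552.29209975] [ 502.24908749 -221.506635    409.04283913]
[([426, -249, -4], 0.88), ([312, -136, 1], 0.7), ([321, -255, 2], 0.61), ([339, 33, 0], 0.59)] [([329, -259, 15], 0.94), ([349, 28, 17], 0.91), ([433, -248, 11], 0.6), ([320, -136, 17], 0.56)]
y: [-178 -184 -190 -196 -202 -208 -214 -220 -226 -232 -238 -244 -250 -256
 -262 -268 -274 -280 -286 -292 -298 -304 -310 -316 -322 -328 -334 -340]
644 112  76   3   3   3   5   6   6  -1  -1  -2  -2  -2  -3  -3  -2  -2  -2  -2  -2  -2  -2  -2  -2  -2  -2  -2  -2
638 112  79  18  18  18  18  18  18   0  -1  -1  -1  -1  -1  -1  -1  -1  -1  -1  -1  -1  -1  -1  -1  -1  -1  -1  -2
632 112  78  18  18  18  18  18  18   0  -1  -1  -1  -1  -1  -1  -1  -1  -1  -1  -1  -1  -1  -1  -1  -1  -1  -1  -2
626 111  78  18  18  18  18  17  18   2  -1  -1  -1  -1  -1  -1  -1  -1  -1   1   0   1   0   1   1   1  -1  -1  -2
620 112  81   8   8   7   7   7   8   3  -1  -1  -1  -1  -1  -1  -1  -1   5
[... 848 characters left out ...]
  -1
572 113  91   1  -1  -1  -1  -1  -1  -1  -1  -1  -1  -1  -1  -1  -1  -1   6  18  19  18  18  18  18  18   4  -1  -1
566 113  93   0  -1  -1  -2  -1  -1  -1  -1  -1  -1  -1  -1  -1  -1  -1   3  13  13  13  13  13  13  13   1  -1  -1
560 112  92   0  -1  -1  -1  -1  -1  -1  -1  -1  -1  -1  -1  -1  -1  -1  -1  -1  -1  -1  -1  -1  -1  -1  -1  -1  -1
554 112  93   0  -1  -1  -1  -1  -1  -1  -1  -2  -1  -1  -1  -1  -1  -1  -1  -1  -1  -1  -1  -1  -1  -1  -1  -1  -1
548 113  94   1  -1  -2  -1  -1  -1  -1  -1  -1  -2  -2  -2  -1  -1  -1  -1  -1  -1  -1  -1  -1  -2  -2  -2  -1  -1
542 113  97  12   8  10  17  17  16  20  24  23  22  27  26  24  33  35  33  37  42  41  38  44  48  50  51  54  54
```

The copper watch was knocked sideways inside its well, to tester x≈+20 and y≈−33 mm. It is still flat (60×46 footprint), standing on the floor and within the limits. Handing in.

```bash
python3 -c "
from h import *
s=ctrl.read_state();print(s['time'],s['wrist_force'],np.abs(s['qd']).max());print(ctrl.sign_off())"
```

```text
51.6 [-0.51952322 -0.13802481  0.28017045] 0.0186344534830237
the job is handed in; nothing more can be done
None
```

The job is handed in after 51.6 s. All five yellow-carrier watches are in the wells: red, black and blue dials in the +y well, copper and dark steel in the -y well. The brass one was absent. Both covers were pressed until caught, and I turned the crank over the compression peak and let go.

**Last checks:**
- **Gauge:** it peaked at about 1.9 on my wrist-camera reading. It read 0.98 just after release and again after the arm had lifted clear, so in the green; I did not read it again at hand-in.
- **Covers:** both showed shut in the final side and top pictures.
- **Robot:** the gripper was free, with the wrist force near zero.
- **Bystanders:** the bottle, the tins and the box were found within about 6 mm of where they started. The box was found only by the side camera at the end.

**Disagreements:**
- **Copper watch:** it had slid inside its well, probably the announced knock. The wrist camera puts it at about x +20, y −33 mm in the tester frame, with its full slab outline visible. That is upright and inside the limits, so I left it.
- **Crank force:** readings reached 16 N on the way up, above the stated 7–10 N, and pulled the other way by about 4.5 N around 1.6–1.7 rad of turning. I went by the gauge picture instead and stopped where the force fell towards zero past the peak.

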